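Set the height stand two turns above its stop

TASK

Set the model-car height stand to its working height: wind its hand crank gently clockwise until you feel it come up against its bottom stop, then wind it back counter-clockwise exactly two full turns from the stop and let go of the handle. Do not force the crank against the stop, or the head of the stand twists on its base, and leave the things lying around the stand alone.

Things in the scene. Friction and masses are not known exactly. Their poses are not given: they have to be found in the camera images.
- stand: Height stand for model cars, fixed down: grey base plate 170 x 300 x 16 mm (along its x, y, z; from y -95 to +205 mm); on it a dark steel gearbox block 70 x 70 mm, top 76 mm up, carrying the hand crank. The round platform is 130 mm from the crank axis, along +y. Origin on the crank's upright axis at table height; z up. Placed anew each time, yaw up to 0.6 rad.
- crank_axis (a point): Point on the crank's upright turning axis, 126 mm above the table, level with mid-handle. Clockwise from above lowers the platform, to an end stop; this lies 0.3 to 1.4 turns clockwise of the start, at an angle that cannot be seen, only felt. Above the stop are five turns of travel. Turning takes about 2.5 N at the handle; the crank stays where it is left.
- handle (a point): Middle of the crank handle: upright pale wooden grip, 20 mm thick, 49 mm tall (101 to 150 mm above the table), spinning freely on its pin, 48 mm from the axis, at the end of a level steel arm (22 mm wide, top 95 mm above the table, hub 100 mm; it reaches 61 mm from the axis).
- crank_hub (a point): Centre of the crank's hub, on the axis, 94 mm above the table. A rubber bush here lets the arm give 1 rad per 4 N m against the spindle (0.012 rad per N at the handle), so at the stop the force rises gradually: 10 N at the handle is clearly the stop. Turns are counted at the spindle.
- platform_top (a point): Centre of the top of the platform, a bare aluminium disc 130 mm in diameter, 7 mm thick, 130 mm from the crank axis. Its top is 75 mm above the table at the bottom stop and rises 1.5 mm per crank turn, too little to count turns by. Gearbox and platform together are a head clamped to the base: more than about 29 N at the handle (1.4 N m) against the stop twists the head.
- wheel_center (a point): Middle of a loose buggy wheel with black tyre, lying flat, 98 mm in diameter, 40 mm tall, near the stand. To be left alone.
- pack_center (a point): Middle of a loose grey battery pack, 138 x 47 x 25 mm, near the stand. To be left alone.
- driver_grip (a point): Handle of a loose screwdriver lying on the table near the stand. To be left alone.
- pot_center (a point): Middle of a small white pot with black lid, 44 mm in diameter, 55 mm tall, near the stand. To be left alone.

How it is judged (in metres and radians):
On the way:
1. the crank has been wound down to its bottom stop (within 12 degrees) and is held there for 0.2 s (z of platform_top in the frame of stand below 0.07505 m), for 0.2 s.
At the end, for the whole second after the job is handed in: The crank stands two full turns up from its bottom stop, within 30 degrees (the platform 3.0 mm up, within 0.125 mm), at rest and let go; the head has not twisted on its base by more than 6 mm at the platform and the wheel, battery pack, screwdriver and pot are within 30 mm of where they lay (z of platform_top in the frame of stand between 0.077875 and 0.078125 m and distance of each of wheel_center, pack_center, driver_grip, pot_center from where it was at the start of the episode below 0.03 m); the robot touches nothing.
It fails at once if the crank is forced against its stop so that the stand's head twists on its base (the platform's centre goes sideways by more than 6 mm) (x of platform_top in the frame of stand above 0.006 m or x of platform_top in the frame of stand below -0.006 m).
It fails at once if one of the things lying around the stand is shoved more than 30 mm (distance of any of wheel_center, pack_center, driver_grip, pot_center from where it was at the start of the episode above 0.03 m).
It also fails if it takes over 72 s, if anything falls off the work surface, if the arm or the gripper's body presses on something with over 40 N, if the wrist force passes 120 N, or if a joint passes its speed limit or range.

ROBOT

A 6-joint arm with a two-finger parallel gripper is mounted at the origin on the work surface. World frame = base frame: x ahead of the robot, y to its left, z up, the work surface at z = 0. Lengths are in mm, angles in rad, forces in N, time in s.
With the tool pointing down it reaches from about 375 to 925 mm from the base axis. Payload 5.7 kg.
Tool frame: the origin (TCP) lies at the very end of the fingers, on their centre line; the grasp point (between the pads) lies 19 mm behind it; z points along the fingers, y is the line along which they close (so a half turn about z gives the same grasp; the last joint's range is limited). The gripper opens to 85 mm and grips with 20 to 120 N. Pads are 22 mm wide; open, the fingers measure 114 mm over their backs; the gripper's body (76 mm by 85 mm) begins 54 mm behind the grasp point. The pads swing forward as they close: fully open they stand 13 mm farther back than shut.
Start: joints at [-1.403, 0.359, 1.51, -0, 1.272, -0.115], TCP at [167.413, -576.139, 231.267] pointing down, gripper open.
Joint ranges: [-2.97, 2.97], [-1.01, 2.36], [0.21, 2.38], [-0.96, 4.11], [0.2, 2.71], [-2.98, 2.98]. Speed limits (rad/s): [2.39, 2.39, 3.14, 3.14, 3.14, 3.14].

INTERFACE

Orientations are given as a 3x3 rotation matrix whose columns are the frame's x, y, z axes.
In Python, from station import telemetry, cams, robot gives the robot as it stands.
- The arm moves only by the tool send_rows, never from a script. Its argument "plan" is a list of rows, each an object with "fingers": the opening, from 0 (shut) to 1 (fully open); "dp": the shift along the tool's x, y, z each as a share of 0.2 m, from -1 to 1, a list of three; "turn": the turn about the tool's z as a share of pi/2 rad, from -1 to 1. In form: [{"fingers": fingers, "dp": [dx, dy, dz], "turn": turn}, ...]. A call has 1 to 5 rows; each row is the pose to reach, as a shift and turn from the pose commanded when the call began, along the tool's axes at that moment; what a row does not reach only later rows make up. A row lasts 1/8 s, in which the tool goes at most 62.5 mm and 10.7 degrees, less where a joint would pass 70% of its speed; a pose out of reach is approached as far as the arm can. A call with a number of a shift or a turn outside -1 to 1 is refused whole. A call with a gripper value outside its range is refused whole. The fingers move at their own pace and stop on an object; the grip force is fixed at half the most. Time passes only in rows, so rows that repeat a pose let the fingers close. It gives the time, the measured TCP pose, the force, the opening and the grip force at its end, in the units of the state.
- telemetry.sense(): the state, without advancing time (a new reading comes with each control period).
- cams.snapshot(name): name is "side" or "top"; returns a dict with "image" (384x512x3 uint8, red, green, blue), "camera_matrix" (3x3 intrinsics, pixels), "k1" (the pictures are not rectified: a ray, as slopes to the right and down, at radius r is drawn at 1 + k1 r^2 times it, then the intrinsics apply), "rvec" (rotation vector, rad) and "tvec" (3), from world to camera coordinates, as OpenCV has them. Camera axes: x right, y down, z forward; pixel columns grow to the right and rows downward; lengths in mm; the calibration is good to about 2 mm. A picture is of the moment at which its call begins. There is no depth.
- robot.finish_job(): hands the job in; it is judged then, once.
The state is a dict: "t": time; "joint_positions": joint angles; "qd": joint speeds; "effort": joint torques, N m; "tcp_pos": TCP position; "orientation": TCP orientation; "wrist_force": force on the tool from outside, world axes, zero at the start; "torque": the same for the moment, N m; "width": finger opening in mm; "grip_force": force on a finger pad.
Only numpy, scipy, OpenCV 4.12 (cv2) and the standard library are available. Lean on these libraries where they do the work, as an engineer would, in place of code of your own. Each camera call takes 0.05 s, during which the arm holds its last target. There are 200 camera calls.

## Working session

There is one attempt and no reset: what is moved stays moved. The work goes in short steps, Python scripts to look and compute and a tool call to move; the robot and the scene stay as the last step left them, time stands still between calls to the robot, and variables do not carry over. Pictures are saved under pics/ and viewed, at most 10 in all, crops included, and the job is handed in when it is done.

Besides the shell and the picture viewer there is one more tool, called after ">>>" as name([rows], argument=value, ...), one row to a line, values as JSON. send_rows: Moves the arm, as the interface text tells. Its arguments: {"type":"object","properties":{"plan":{"type":"array","items":{"type":"object","properties":{"fingers":{"type":"number"},"dp":{"type":"array","items":{"type":"number","minimum":-1,"maximum":1}},"turn":{"type":"number","minimum":-1,"maximum":1}}}}},"required":["plan"]}

```bash
mkdir -p pics
cat > h.py <<'E'
import numpy as np, cv2
from station import telemetry, cams, robot
def ray(s,u,v):
    K=np.array(s["camera_matrix"],float);k=np.array([s["k1"],0,0,0],float)
    p=cv2.undistortPoints(np.array([[[u,v]]],float),K,k)[0,0]
    R=cv2.Rodrigues(np.array(s["rvec"],float))[0];t=np.array(s["tvec"],float).ravel()
    return -R.T@t, R.T@np.array([p[0],p[1],1.])
def onz(s,u,v,z):
    c,d=ray(s,u,v); return c+d*(z-c[2])/d[2]
def proj(s,P):
    return cv2.projectPoints(np.array([P],float),np.array(s["rvec"],float),np.array(s["tvec"],float),np.array(s["camera_matrix"],float),np.array([s["k1"],0,0,0],float))[0][0,0]
def save(s,n): cv2.imwrite("pics/"+n,s["image"][:,:,::-1])
E
python3 - <<'E'
from h import *
import numpy as np
a=cams.snapshot("top");b=cams.snapshot("side")
im=np.hstack([a["image"],b["image"]])
for n,s in(("top0.png",a),("side0.png",b)):
    cv2.imwrite("pics/"+n,cv2.resize(s["image"][:,:,::-1],(800,600)))
    print(n,ray(s,256,192),s["k1"])
print(telemetry.sense())
E
```

```text
top0.png (array([ 379.29264612,   64.10462514, 1087.20637055]), array([ 0.1857283 , -0.00819449, -0.98266259])) -0.052003807356165346
side0.png (array([ 540.01957303, -661.47823903,  548.00713423]), array([ 0.08928714,  0.84509471, -0.52720709])) -0.0440950955906348
{'t': 0.1, 'joint_positions': array([-1.40308372e+00,  3.59443433e-01,  1.51134105e+00, -3.02829688e-05,
        1.27253036e+00, -1.15092769e-01]), 'qd': array([ 0.00046494, -0.00054933, -0.00414578,  0.00022076,  0.00064242,
       -0.00029381]), 'effort': array([ 7.15884489e-04, -5.28652167e+01, -2.79349834e+01, -2.67201867e-04,
        5.01182018e-03, -8.79283164e-06]), 'tcp_pos': array([ 167.31024908, -575.5405262 ,  230.52502539]), 'orientation': array([[ 9.60273912e-01,  2.79058981e-01, -3.16019968e-04],
       [ 2.79059109e-01, -9.60272434e-01,  1.69319053e-03],
       [ 1.69034759e-04, -1.71411494e-03, -9.99998517e-01]]), 'wrist_force': array([ 0.30486928, -0.00210858, -0.5871484 ]), 'torque': array([0.02115938, 0.00441134, 0.00920701]), 'grip_force': 0.0, 'width': 85.28044135347052}
```

View pics/top0.png

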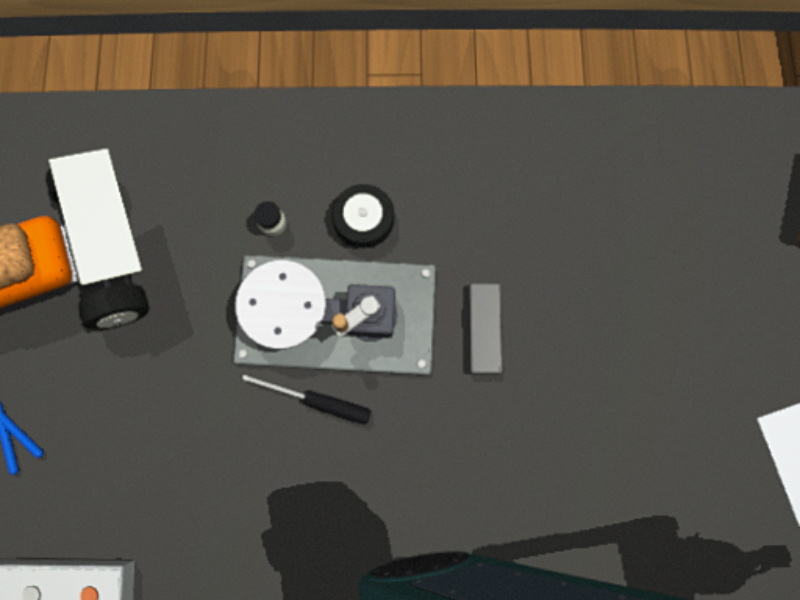

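View pics/side0.png

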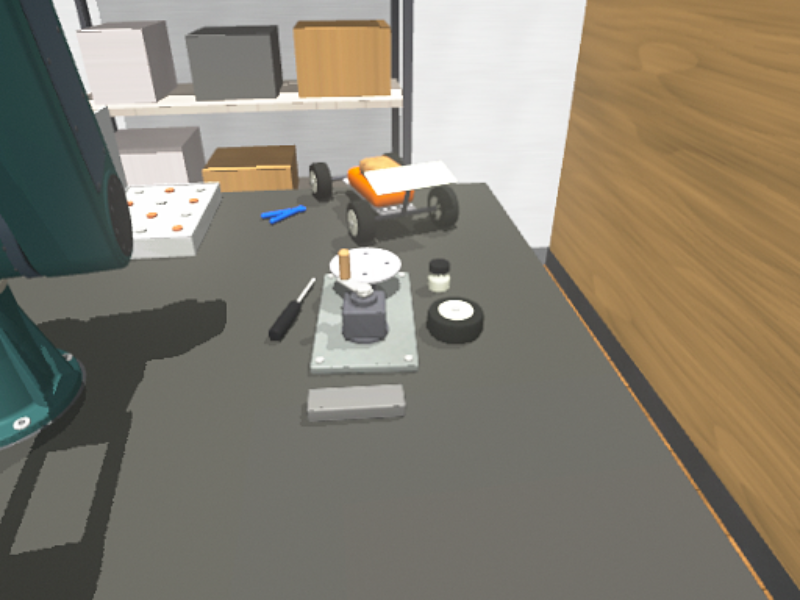

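The top view shows the platform at about (280,304), hub at (370,306), handle top at (340,322), and plate screws at (250,263), (426,273), (422,364) and (242,354). The side view agrees and shows the handle upright at (344,265).

Run:
```python
from h import *
a=cams.snapshot("top");b=cams.snapshot("side")
def wood(s,box):
    h=cv2.cvtColor(s["image"],cv2.COLOR_RGB2HSV);m=cv2.inRange(h,(8,90,90),(25,255,255))
    x0,y0,x1,y1=[int(c*.64) for c in box];q=np.zeros_like(m);q[y0:y1,x0:x1]=m[y0:y1,x0:x1]
    ys,xs=np.nonzero(q);return xs,ys
xs,ys=wood(a,(320,300,365,345));print(len(xs),xs.min(),xs.max(),ys.min(),ys.max(),onz(a,xs.mean(),ys.mean(),140))
x2,y2=wood(b,(330,240,360,290));print(len(x2),x2.min(),x2.max(),y2.min(),y2.max())
# two-view triangulate handle centre
c1,d1=ray(a,xs.mean(),ys.mean());c2,d2=ray(b,x2.mean(),y2.mean())
t=np.linalg.lstsq(np.c_[d1,-d2],c2-c1,rcond=None)[0];print("tri",c1+d1*t[0],c2+d2*t[1])
S=.64
scr=[onz(a,u*S,v*S,18) for u,v in((250,263),(426,273),(422,364),(242,354))];print(np.round(scr))
c=np.mean(scr,0);y=(scr[0]-scr[1]+scr[3]-scr[2])[:2];y/=np.linalg.norm(y);print("axis from plate",c[:2]-55*y,"yaw",np.arctan2(-y[0],y[1]))
print("hub",onz(a,370*S,306*S,100)); p=onz(a,280.5*S,304*S,76);print("plat",p,"axis",p[:2]-130*y)
```

```text
72 213 221 201 211 [530.42939876 138.3729483  140.        ]
124 216 223 159 178
tri [532.7047929  139.49107281 125.73961799] [531.6994943  139.39191868 125.57143755]
[[642. 287.  18.]
 [623.  15.  18.]
 [483.  23.  18.]
 [500. 295.  18.]]
axis from plate [558.57801268 100.02142266] yaw -0.06551299217003834
hub [557.64232017  98.28734369 100.        ]
plat [566.05068952 228.71643546  76.        ] axis [557.54009143  98.99531258]
```

>>> send_rows([
  {"fingers": 1, "dp": [0.75, -0.8, 0], "turn": 0.18},
  {"fingers": 1, "dp": [0.75, -0.8, 0], "turn": 0.18},
  {"fingers": 1, "dp": [0.75, -0.8, 0], "turn": 0.18},
  {"fingers": 1, "dp": [0.75, -0.8, 0], "turn": 0.18},
  {"fingers": 1, "dp": [0.75, -0.8, 0], "turn": 0.18},
])

```text
t: 0.82
tcp_pos: [267.3, -378.3, 231.3]
orientation: [[1.0, 0.003, -0.0], [0.003, -1.0, 0.001], [-0.0, -0.001, -1.0]]
wrist_force: [-1.4, -1.1, -0.1]
width: 85.6
grip_force: 0.0
```

>>> send_rows([
  {"fingers": 1, "dp": [0.7, -1, 0], "turn": 0},
  {"fingers": 1, "dp": [0.7, -1, 0], "turn": 0},
  {"fingers": 1, "dp": [0.7, -1, 0], "turn": 0},
  {"fingers": 1, "dp": [0.7, -1, 0], "turn": 0},
  {"fingers": 1, "dp": [0.7, -1, 0], "turn": 0},
])

```text
t: 1.45
tcp_pos: [408.8, -178.8, 231.4]
orientation: [[1.0, 0.005, 0.001], [0.005, -1.0, 0.0], [0.001, -0.0, -1.0]]
wrist_force: [-0.9, -0.8, 0.3]
width: 85.2
grip_force: 0.0
```

>>> send_rows([
  {"fingers": 1, "dp": [0.5, -1, 0], "turn": 0},
  {"fingers": 1, "dp": [0.5, -1, 0], "turn": 0},
  {"fingers": 1, "dp": [0.5, -1, 0], "turn": 0},
  {"fingers": 1, "dp": [0.5, -1, 0], "turn": 0},
  {"fingers": 1, "dp": [0.5, -1, 0], "turn": 0},
])

```text
t: 2.08
tcp_pos: [508.4, 19.4, 231.2]
orientation: [[1.0, 0.002, 0.001], [0.002, -1.0, -0.0], [0.001, 0.0, -1.0]]
wrist_force: [-0.1, 0.2, -0.7]
width: 85.3
grip_force: 0.0
```

>>> send_rows([
  {"fingers": 1, "dp": [0.118, -0.6, 0], "turn": 0},
  {"fingers": 1, "dp": [0.118, -0.6, 0], "turn": 0},
  {"fingers": 1, "dp": [0.118, -0.6, 0.25], "turn": 0},
  {"fingers": 1, "dp": [0.118, -0.6, 0.25], "turn": 0},
])

```text
t: 2.58
tcp_pos: [527.5, 137.2, 178.3]
orientation: [[1.0, -0.001, -0.008], [-0.001, -1.0, -0.002], [-0.008, 0.002, -1.0]]
wrist_force: [-0.2, 0.6, 0.5]
width: 85.5
grip_force: 0.0
```

Run:
```python
from h import *
b=cams.snapshot("side");u,v=map(int,proj(b,[545,120,130]));print(telemetry.sense()["tcp_pos"],u,v)
cr=b["image"][v-75:v+75,u-100:u+100,::-1];cv2.imwrite("pics/s1.png",cv2.resize(cr,(800,600),interpolation=cv2.INTER_CUBIC))
print([proj(b,p) -[u-100,v-75] for p in([532,139.5,150],[532,139.5,180])])
```

```text
[529.07208808 137.20251037 180.20084648] 225 170
[array([94.66253853, 64.82567086]), array([94.03842997, 54.00817585])]
```

View pics/s1.png

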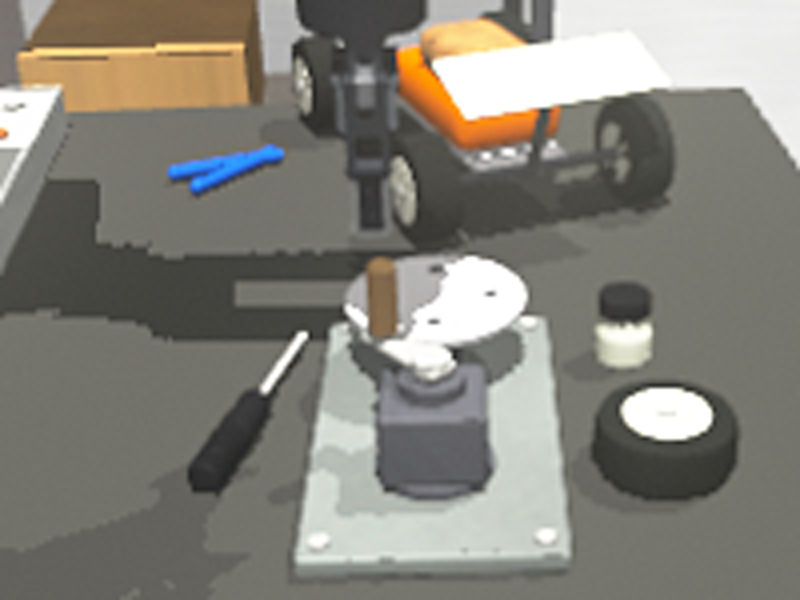

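The fingers hang over the handle, at crop pixel (370,235), about 2–3 mm left of the handle top at (382,262). I'll correct x slightly, descend and close.

>>> send_rows([
  {"fingers": 1, "dp": [0.01, 0, 0.1], "turn": 0},
  {"fingers": 1, "dp": [0.01, 0, 0.355], "turn": 0},
  {"fingers": 1, "dp": [0.01, 0, 0.355], "turn": 0},
  {"fingers": 0, "dp": [0.01, 0, 0.355], "turn": 0},
  {"fingers": 0, "dp": [0.01, 0, 0.355], "turn": 0},
])

```text
t: 3.25
tcp_pos: [534.2, 139.2, 112.7]
orientation: [[1.0, -0.001, 0.004], [-0.001, -1.0, 0.001], [0.004, -0.001, -1.0]]
wrist_force: [0.6, 0.1, 0.4]
width: 51.6
grip_force: 0.0
```

>>> send_rows([
  {"fingers": 0, "dp": [0, 0, 0], "turn": 0},
  {"fingers": 0, "dp": [0, 0, 0], "turn": 0},
  {"fingers": 0, "dp": [0, 0, 0], "turn": 0},
  {"fingers": 0, "dp": [0, 0, 0], "turn": 0},
])

```text
t: 3.75
tcp_pos: [533.0, 139.7, 111.2]
orientation: [[1.0, 0.0, 0.002], [0.0, -1.0, 0.0], [0.002, -0.0, -1.0]]
wrist_force: [-1.7, 1.6, 6.3]
width: 18.4
grip_force: 58.5
```

```bash
cat > arc.py <<'E'
import sys, numpy as np
# arc.py start : deg lists; positions in dp units on the rounded grid
def P(t): return np.round(0.24*np.array([np.cos(np.radians(t)),-np.sin(np.radians(t))]),3)
def call(s,ts): return s,ts[-1],[[round(float(c),3) for c in P(t)-P(s)] for t in ts]
E
python3 - <<'E'
from arc import *
print(call(122,[104,86,68,50,32]))
for k in range(29):
    s=32-14*k; print(*call(s,[s-7,s-14]))
E
```

```text
(122, 32, [[0.069, -0.029], [0.144, -0.035], [0.217, -0.019], [0.281, 0.02], [0.331, 0.077]])
32 18 [[0.014, 0.026], [0.024, 0.053]]
18 4 [[0.008, 0.028], [0.011, 0.057]]
4 -10 [[0.001, 0.03], [-0.003, 0.059]]
-10 -24 [[-0.006, 0.028], [-0.017, 0.056]]
-24 -38 [[-0.013, 0.026], [-0.03, 0.05]]
-38 -52 [[-0.019, 0.022], [-0.041, 0.041]]
-52 -66 [[-0.024, 0.017], [-0.05, 0.03]]
-66 -80 [[-0.028, 0.011], [-0.056, 0.017]]
-80 -94 [[-0.029, 0.004], [-0.059, 0.003]]
-94 -108 [[-0.029, -0.003], [-0.057, -0.011]]
-108 -122 [[-0.027, -0.01], [-0.053, -0.024]]
-122 -136 [[-0.024, -0.017], [-0.046, -0.037]]
-136 -150 [[-0.019, -0.023], [-0.035, -0.047]]
-150 -164 [[-0.013, -0.026], [-0.023, -0.054]]
-164 -178 [[-0.006, -0.028], [-0.009, -0.058]]
-178 -192 [[0.001, -0.029], [0.005, -0.058]]
-192 -206 [[0.008, -0.028], [0.019, -0.055]]
-206 -220 [[0.015, -0.026], [0.032, -0.049]]
-220 -234 [[0.02, -0.022], [0.043, -0.04]]
-234 -248 [[0.025, -0.016], [0.051, -0.029]]
-248 -262 [[0.028, -0.009], [0.057, -0.015]]
-262 -276 [[0.029, -0.002], [0.058, -0.001]]
-276 -290 [[0.029, 0.005], [0.057, 0.013]]
-290 -304 [[0.027, 0.012], [0.052, 0.027]]
-304 -318 [[0.023, 0.018], [0.044, 0.038]]
-318 -332 [[0.019, 0.023], [0.034, 0.048]]
-332 -346 [[0.012, 0.027], [0.021, 0.055]]
-346 -360 [[0.005, 0.029], [0.007, 0.058]]
-360 -374 [[-0.002, 0.029], [-0.007, 0.058]]
```

>>> send_rows([
  {"fingers": 0, "dp": [0.069, -0.029, 0], "turn": 0},
  {"fingers": 0, "dp": [0.144, -0.035, 0], "turn": 0},
  {"fingers": 0, "dp": [0.217, -0.019, 0], "turn": 0},
  {"fingers": 0, "dp": [0.281, 0.02, 0], "turn": 0},
  {"fingers": 0, "dp": [0.331, 0.077, 0], "turn": 0},
])

```text
t: 4.38
tcp_pos: [602.1, 126.5, 111.9]
orientation: [[1.0, 0.0, 0.007], [0.0, -1.0, 0.004], [0.007, -0.004, -1.0]]
wrist_force: [2.9, 6.1, 1.6]
width: 18.3
grip_force: 58.5
```

>>> send_rows([
  {"fingers": 0, "dp": [0, 0, 0], "turn": 0},
])

```text
t: 4.5
tcp_pos: [602.9, 125.1, 111.9]
orientation: [[1.0, -0.001, 0.008], [-0.001, -1.0, 0.003], [0.008, -0.003, -1.0]]
wrist_force: [4.6, 4.9, 3.5]
width: 18.4
grip_force: 58.6
```

>>> send_rows([
  {"fingers": 0, "dp": [0.022, 0.019, 0], "turn": 0},
  {"fingers": 0, "dp": [0.04, 0.042, 0], "turn": 0},
  {"fingers": 0, "dp": [0.04, 0.042, 0], "turn": 0},
])

```text
t: 4.88
tcp_pos: [607.6, 115.8, 111.2]
orientation: [[1.0, -0.0, 0.002], [-0.0, -1.0, 0.001], [0.002, -0.001, -1.0]]
wrist_force: [-0.2, 1.6, 6.7]
width: 18.0
grip_force: 59.0
```

>>> send_rows([
  {"fingers": 0, "dp": [0.008, 0.028, 0], "turn": 0},
  {"fingers": 0, "dp": [0.011, 0.057, 0], "turn": 0},
  {"fingers": 0, "dp": [0.011, 0.057, 0], "turn": 0},
])

```text
t: 5.25
tcp_pos: [609.8, 104.2, 111.3]
orientation: [[1.0, -0.0, 0.002], [-0.0, -1.0, 0.001], [0.002, -0.001, -1.0]]
wrist_force: [0.8, 3.3, 6.1]
width: 18.3
grip_force: 58.9
```

>>> send_rows([
  {"fingers": 0, "dp": [0.001, 0.03, 0], "turn": 0},
  {"fingers": 0, "dp": [-0.003, 0.059, 0], "turn": 0},
  {"fingers": 0, "dp": [-0.003, 0.059, 0], "turn": 0},
])

```text
t: 5.62
tcp_pos: [609.1, 92.4, 111.3]
orientation: [[1.0, -0.0, 0.002], [-0.0, -1.0, 0.001], [0.002, -0.001, -1.0]]
wrist_force: [1.4, 2.1, 5.6]
width: 18.3
grip_force: 58.9
```

>>> send_rows([
  {"fingers": 0, "dp": [-0.006, 0.028, 0], "turn": 0},
  {"fingers": 0, "dp": [-0.017, 0.056, 0], "turn": 0},
  {"fingers": 0, "dp": [-0.017, 0.056, 0], "turn": 0},
])

```text
t: 6.0
tcp_pos: [605.6, 81.2, 111.2]
orientation: [[1.0, -0.0, 0.002], [-0.0, -1.0, 0.001], [0.002, -0.001, -1.0]]
wrist_force: [0.5, 2.2, 6.7]
width: 18.4
grip_force: 59.0
```

>>> send_rows([
  {"fingers": 0, "dp": [-0.013, 0.026, 0], "turn": 0},
  {"fingers": 0, "dp": [-0.03, 0.05, 0], "turn": 0},
  {"fingers": 0, "dp": [-0.03, 0.05, 0], "turn": 0},
])

```text
t: 6.38
tcp_pos: [599.6, 71.2, 111.3]
orientation: [[1.0, -0.0, 0.002], [-0.0, -1.0, 0.001], [0.002, -0.001, -1.0]]
wrist_force: [0.8, 2.2, 5.6]
width: 18.6
grip_force: 59.0
```

>>> send_rows([
  {"fingers": 0, "dp": [-0.019, 0.022, 0], "turn": 0},
  {"fingers": 0, "dp": [-0.041, 0.041, 0], "turn": 0},
  {"fingers": 0, "dp": [-0.041, 0.041, 0], "turn": 0},
])

```text
t: 6.75
tcp_pos: [591.4, 63.1, 111.2]
orientation: [[1.0, -0.0, 0.002], [-0.0, -1.0, 0.001], [0.002, -0.001, -1.0]]
wrist_force: [0.2, 0.6, 5.5]
width: 18.3
grip_force: 59.0
```

>>> send_rows([
  {"fingers": 0, "dp": [-0.024, 0.017, 0], "turn": 0},
  {"fingers": 0, "dp": [-0.05, 0.03, 0], "turn": 0},
  {"fingers": 0, "dp": [-0.05, 0.03, 0], "turn": 0},
])

```text
t: 7.12
tcp_pos: [581.5, 57.1, 111.3]
orientation: [[1.0, -0.0, 0.002], [-0.0, -1.0, 0.001], [0.002, -0.001, -1.0]]
wrist_force: [2.1, 1.9, 4.7]
width: 18.3
grip_force: 58.9
```

>>> send_rows([
  {"fingers": 0, "dp": [-0.028, 0.011, 0], "turn": 0},
  {"fingers": 0, "dp": [-0.056, 0.017, 0], "turn": 0},
  {"fingers": 0, "dp": [-0.056, 0.017, 0], "turn": 0},
])

```text
t: 7.5
tcp_pos: [570.3, 53.6, 111.3]
orientation: [[1.0, -0.0, 0.002], [-0.0, -1.0, 0.0], [0.002, -0.0, -1.0]]
wrist_force: [3.1, 1.2, 5.8]
width: 18.5
grip_force: 59.0
```

>>> send_rows([
  {"fingers": 0, "dp": [-0.029, 0.004, 0], "turn": 0},
  {"fingers": 0, "dp": [-0.059, 0.003, 0], "turn": 0},
  {"fingers": 0, "dp": [-0.059, 0.003, 0], "turn": 0},
])

```text
t: 7.88
tcp_pos: [558.3, 53.0, 111.2]
orientation: [[1.0, 0.0, 0.002], [0.0, -1.0, 0.0], [0.002, -0.0, -1.0]]
wrist_force: [1.6, 1.9, 5.4]
width: 18.3
grip_force: 59.0
```

>>> send_rows([
  {"fingers": 0, "dp": [-0.029, -0.003, 0], "turn": 0},
  {"fingers": 0, "dp": [-0.057, -0.011, 0], "turn": 0},
  {"fingers": 0, "dp": [-0.057, -0.011, 0], "turn": 0},
])

```text
t: 8.25
tcp_pos: [549.4, 54.6, 111.5]
orientation: [[1.0, 0.0, 0.007], [0.0, -1.0, -0.001], [0.007, 0.001, -1.0]]
wrist_force: [8.0, -1.3, 1.4]
width: 18.4
grip_force: 58.6
```

Tangential force jumped to about 8 N and the motion fell short, so this is probably the stop. A small step should confirm it, then I'll hold.

>>> send_rows([
  {"fingers": 0, "dp": [-0.02, -0.007, 0], "turn": 0},
  {"fingers": 0, "dp": [-0.02, -0.007, 0], "turn": 0},
  {"fingers": 0, "dp": [-0.02, -0.007, 0], "turn": 0},
  {"fingers": 0, "dp": [-0.02, -0.007, 0], "turn": 0},
])

```text
t: 8.75
tcp_pos: [547.2, 55.3, 111.6]
orientation: [[1.0, 0.001, 0.01], [0.001, -1.0, -0.002], [0.01, 0.002, -1.0]]
wrist_force: [10.4, -2.7, 1.0]
width: 18.5
grip_force: 58.5
```

Stop confirmed: 10.7 N, held for over 0.3 s. The unloaded stop angle is about -99.5°, so the target handle angle is about -98° + 2 turns.

Run:
```python
from arc import *
s=-113
while s<622:
    ts=[min(s+20*k,622) for k in range(1,6)]; print(*call(s,ts)); s=ts[-1]
```

```text
-113 -13 [[0.081, 0.019], [0.164, 0.009], [0.238, -0.029], [0.295, -0.09], [0.328, -0.167]]
-13 87 [[0.004, -0.083], [-0.02, -0.163], [-0.07, -0.23], [-0.14, -0.275], [-0.221, -0.294]]
87 187 [[-0.083, 0.01], [-0.157, 0.048], [-0.214, 0.109], [-0.247, 0.186], [-0.251, 0.269]]
187 287 [[0.024, 0.08], [0.074, 0.147], [0.144, 0.192], [0.225, 0.211], [0.308, 0.201]]
287 387 [[0.074, -0.038], [0.131, -0.099], [0.164, -0.176], [0.168, -0.259], [0.144, -0.339]]
387 487 [[-0.05, -0.067], [-0.12, -0.112], [-0.201, -0.131], [-0.284, -0.121], [-0.358, -0.083]]
487 587 [[-0.057, 0.061], [-0.09, 0.138], [-0.094, 0.221], [-0.07, 0.301], [-0.02, 0.368]]
587 622 [[0.07, 0.045], [0.131, 0.062], [0.131, 0.062], [0.131, 0.062], [0.131, 0.062]]
```

>>> send_rows([
  {"fingers": 0, "dp": [0.081, 0.019, 0], "turn": 0},
  {"fingers": 0, "dp": [0.164, 0.009, 0], "turn": 0},
  {"fingers": 0, "dp": [0.238, -0.029, 0], "turn": 0},
  {"fingers": 0, "dp": [0.295, -0.09, 0], "turn": 0},
  {"fingers": 0, "dp": [0.328, -0.167, 0], "turn": 0},
])

```text
t: 9.38
tcp_pos: [608.5, 88.8, 111.0]
orientation: [[1.0, 0.0, 0.0], [0.0, -1.0, -0.002], [0.0, 0.002, -1.0]]
wrist_force: [-1.3, -2.6, 8.0]
width: 18.2
grip_force: 59.5
```

>>> send_rows([
  {"fingers": 0, "dp": [0, 0, 0], "turn": 0},
])

```text
t: 9.5
tcp_pos: [608.7, 90.0, 111.1]
orientation: [[1.0, 0.001, 0.001], [0.001, -1.0, -0.001], [0.001, 0.001, -1.0]]
wrist_force: [2.0, -1.1, 8.7]
width: 18.5
grip_force: 59.6
```

>>> send_rows([
  {"fingers": 0, "dp": [0.004, -0.083, 0], "turn": 0},
  {"fingers": 0, "dp": [-0.02, -0.163, 0], "turn": 0},
  {"fingers": 0, "dp": [-0.07, -0.23, 0], "turn": 0},
  {"fingers": 0, "dp": [-0.14, -0.275, 0], "turn": 0},
  {"fingers": 0, "dp": [-0.221, -0.294, 0], "turn": 0},
])

```text
t: 10.12
tcp_pos: [565.3, 149.2, 111.3]
orientation: [[1.0, 0.001, 0.004], [0.001, -1.0, 0.0], [0.004, -0.0, -1.0]]
wrist_force: [2.9, -2.5, 4.8]
width: 18.6
grip_force: 59.2
```

>>> send_rows([
  {"fingers": 0, "dp": [-0.083, 0.01, 0], "turn": 0},
  {"fingers": 0, "dp": [-0.157, 0.048, 0], "turn": 0},
  {"fingers": 0, "dp": [-0.214, 0.109, 0], "turn": 0},
  {"fingers": 0, "dp": [-0.247, 0.186, 0], "turn": 0},
  {"fingers": 0, "dp": [-0.251, 0.269, 0], "turn": 0},
])

```text
t: 10.75
tcp_pos: [513.6, 95.1, 111.0]
orientation: [[1.0, 0.0, 0.001], [0.0, -1.0, 0.001], [0.001, -0.001, -1.0]]
wrist_force: [3.3, 4.5, 5.1]
width: 18.5
grip_force: 59.2
```

>>> send_rows([
  {"fingers": 0, "dp": [0, 0, 0], "turn": 0},
])

```text
t: 10.88
tcp_pos: [513.9, 94.2, 111.0]
orientation: [[1.0, -0.001, 0.001], [-0.001, -1.0, 0.0], [0.001, -0.0, -1.0]]
wrist_force: [-0.5, 1.3, 7.3]
width: 18.7
grip_force: 59.4
```

>>> send_rows([
  {"fingers": 0, "dp": [0.024, 0.08, 0], "turn": 0},
  {"fingers": 0, "dp": [0.074, 0.147, 0], "turn": 0},
  {"fingers": 0, "dp": [0.144, 0.192, 0], "turn": 0},
  {"fingers": 0, "dp": [0.225, 0.211, 0], "turn": 0},
  {"fingers": 0, "dp": [0.308, 0.201, 0], "turn": 0},
])

```text
t: 11.5
tcp_pos: [574.2, 54.2, 110.9]
orientation: [[1.0, -0.0, -0.002], [-0.0, -1.0, -0.0], [-0.002, 0.0, -1.0]]
wrist_force: [-3.1, 2.2, 11.0]
width: 19.0
grip_force: 59.9
```

>>> send_rows([
  {"fingers": 0, "dp": [0.074, -0.038, 0], "turn": 0},
  {"fingers": 0, "dp": [0.131, -0.099, 0], "turn": 0},
  {"fingers": 0, "dp": [0.164, -0.176, 0], "turn": 0},
  {"fingers": 0, "dp": [0.168, -0.259, 0], "turn": 0},
  {"fingers": 0, "dp": [0.144, -0.339, 0], "turn": 0},
])

```text
t: 12.12
tcp_pos: [605.3, 121.9, 111.2]
orientation: [[1.0, 0.0, 0.002], [0.0, -1.0, -0.002], [0.002, 0.002, -1.0]]
wrist_force: [1.3, -2.9, 5.4]
width: 18.1
grip_force: 59.4
```

>>> send_rows([
  {"fingers": 0, "dp": [-0.05, -0.067, 0], "turn": 0},
  {"fingers": 0, "dp": [-0.12, -0.112, 0], "turn": 0},
  {"fingers": 0, "dp": [-0.201, -0.131, 0], "turn": 0},
  {"fingers": 0, "dp": [-0.284, -0.121, 0], "turn": 0},
  {"fingers": 0, "dp": [-0.358, -0.083, 0], "turn": 0},
])

```text
t: 12.75
tcp_pos: [532.9, 139.9, 111.2]
orientation: [[1.0, 0.001, 0.003], [0.001, -1.0, 0.001], [0.003, -0.001, -1.0]]
wrist_force: [3.6, 1.1, 6.2]
width: 18.4
grip_force: 59.3
```

>>> send_rows([
  {"fingers": 0, "dp": [-0.057, 0.061, 0], "turn": 0},
  {"fingers": 0, "dp": [-0.09, 0.138, 0], "turn": 0},
  {"fingers": 0, "dp": [-0.094, 0.221, 0], "turn": 0},
  {"fingers": 0, "dp": [-0.07, 0.301, 0], "turn": 0},
  {"fingers": 0, "dp": [-0.02, 0.368, 0], "turn": 0},
])

```text
t: 13.38
tcp_pos: [528.3, 65.8, 111.0]
orientation: [[1.0, -0.001, 0.0], [-0.001, -1.0, 0.002], [0.0, -0.002, -1.0]]
wrist_force: [2.5, 6.8, 6.2]
width: 18.4
grip_force: 59.4
```

>>> send_rows([
  {"fingers": 0, "dp": [0.07, 0.045, 0], "turn": 0},
  {"fingers": 0, "dp": [0.131, 0.062, 0], "turn": 0},
  {"fingers": 0, "dp": [0.131, 0.062, 0], "turn": 0},
  {"fingers": 0, "dp": [0.131, 0.062, 0], "turn": 0},
])

```text
t: 13.88
tcp_pos: [554.7, 53.3, 111.0]
orientation: [[1.0, -0.0, 0.0], [-0.0, -1.0, 0.001], [0.0, -0.001, -1.0]]
wrist_force: [0.3, 1.7, 8.5]
width: 18.4
grip_force: 59.9
```

Handle is at -98°, two turns up. Now release and lift.

>>> send_rows([
  {"fingers": 1, "dp": [0, 0, 0], "turn": 0},
  {"fingers": 1, "dp": [0, 0, 0], "turn": 0},
  {"fingers": 1, "dp": [0, 0, 0], "turn": 0},
  {"fingers": 1, "dp": [0, 0, 0], "turn": 0},
  {"fingers": 1, "dp": [0, 0, 0], "turn": 0},
])

```text
t: 14.5
tcp_pos: [554.3, 53.2, 110.2]
orientation: [[1.0, 0.0, -0.0], [0.0, -1.0, 0.0], [-0.0, -0.0, -1.0]]
wrist_force: [-0.6, 0.2, 0.4]
width: 85.5
grip_force: 0.0
```

>>> send_rows([
  {"fingers": 1, "dp": [0, 0, -0.1], "turn": 0},
  {"fingers": 1, "dp": [0, 0, -0.3], "turn": 0},
  {"fingers": 1, "dp": [0, 0, -0.6], "turn": 0},
  {"fingers": 1, "dp": [0, 0, -0.6], "turn": 0},
  {"fingers": 1, "dp": [0, 0, -0.6], "turn": 0},
])

```text
t: 15.12
tcp_pos: [554.2, 53.2, 230.3]
orientation: [[1.0, 0.0, 0.0], [0.0, -1.0, 0.0], [0.0, -0.0, -1.0]]
wrist_force: [-0.4, 0.2, -0.1]
width: 85.4
grip_force: 0.0
```

>>> send_rows([
  {"fingers": 1, "dp": [-0.6, 0.3, 0], "turn": 0},
  {"fingers": 1, "dp": [-0.6, 0.3, 0], "turn": 0},
  {"fingers": 1, "dp": [-0.6, 0.3, 0], "turn": 0},
  {"fingers": 1, "dp": [-0.6, 0.3, 0], "turn": 0},
  {"fingers": 1, "dp": [-0.6, 0.3, 0], "turn": 0},
])

```text
t: 15.75
tcp_pos: [435.7, -6.6, 230.1]
orientation: [[1.0, 0.0, 0.001], [0.0, -1.0, 0.0], [0.001, -0.0, -1.0]]
wrist_force: [1.7, 0.5, 0.0]
width: 85.5
grip_force: 0.0
```

Run:
```python
from h import *
b=cams.snapshot("side");s=telemetry.sense();print(s["t"],s["tcp_pos"],s["wrist_force"],s["width"])
u,v=map(int,proj(b,[545,120,130]))
cv2.imwrite("pics/s2.png",cv2.resize(b["image"][v-75:v+75,u-100:u+100,::-1],(800,600),interpolation=cv2.INTER_CUBIC))
a=558+48*np.cos(np.radians(-98)),99+48*np.sin(np.radians(-98))
print("expected handle px",4*(proj(b,[*a,126])-[u-100,v-75]))
```

```text
15.8 [435.77561739  -6.55010382 230.1690586 ] [ 0.35183432 -0.33053834 -0.10062052] 85.36945309843222
expected handle px [416.00503428 360.99229865]
```

View pics/s2.png

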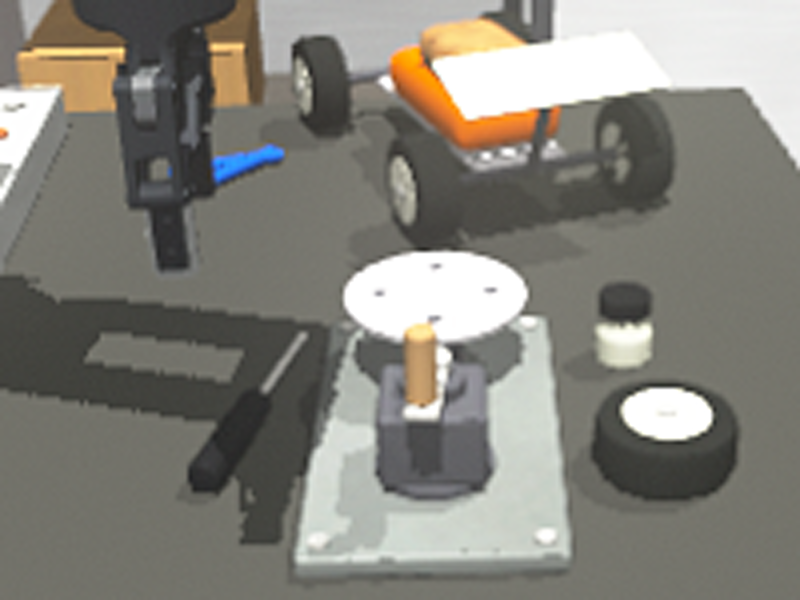

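The handle stands at crop pixel (420,362), close to the expected (416,361). The gripper is clear of it, and the platform and loose things have not moved.

```bash
python3 -c "
from station import robot
print(robot.finish_job())"
```

```text
the job is handed in; nothing more can be done
None
```

The job is handed in: I wound the crank clockwise to its bottom stop (felt at about 10.7 N), then back counter-clockwise two full turns and let go; the last picture shows the handle where expected and nothing around the stand moved, but no verdict was returned.

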